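Reload the queue-token column at the second-hand market's till

ROBOT

A 6-joint arm with a two-finger parallel gripper is mounted at the origin on the work surface. World frame = base frame: x ahead of the robot, y to its left, z up, the work surface at z = 0. Lengths are in m, angles in rad, forces in N, time in s.
With the tool pointing down it reaches from about 0.35 to 0.725 m from the base axis. Payload 6 kg.
Tool frame: the origin (TCP) lies between the finger pads; the fingertips stand 8 mm ahead of it and the grasp point (between the pads) lies 11 mm behind it; x points along the fingers, y is the direction in which the jaws open and shut, and the axes are right-handed (so a half turn about x gives the same grasp; the last joint's range is limited). The gripper opens to 85 mm and grips with 20 to 120 N. Pads are 22 mm wide; open, the fingers measure 114 mm over their backs; the gripper's body (76 mm by 85 mm) begins 54 mm behind the grasp point. The pads swing forward as they close: fully open they stand 13 mm farther back than shut.
Start: joints at [1.535, 0.04, 0.085, 0, -1.615, -0.334], TCP at [0.217, 0.559, 0.2] pointing down, gripper open.
Joint ranges: [-2.56, 2.56], [-1.29, 2.01], [-1.08, 1.49], [-3.29, 1.98], [-2.81, -0.18], [-2.99, 2.99]. Speed limits (rad/s): [2.57, 2.57, 3.01, 3.14, 3.14, 3.14].

INTERFACE

Orientations are given as a unit quaternion [x, y, z, w].
In Python, from plant import arm gives the robot as it stands.
- The arm moves only by the tool jog_arm, never from a script. Its argument "targets" is text: rows parted by semicolons, each of 7 numbers parted by spaces: the turn, a rotation vector about the tool's x, y, z normalised to -1 to 1, where 1 is pi rad, then the shift along the tool's x, y, z normalised to -1 to 1, where 1 is 0.12 m, then the opening, from -1 (shut) to 1 (fully open). A call has 1 to 12 rows; each row is the pose to reach, as a shift and turn from the pose measured when the call began, along the tool's axes at that moment, turning the shorter way round; what a row does not reach only later rows make up. A row lasts 1/8 s, in which the tool goes at most 62.5 mm and 10.7 degrees, less where a joint would pass 70% of its speed; a pose out of reach is approached as far as the arm can. A call with a number of a shift or a turn outside -1 to 1 is refused whole. A call with a gripper value outside its range is refused whole. The fingers move at their own pace and stop on an object; "newtons" is the grip in N (left out, the last holds). Time passes only in rows, so rows that repeat a pose let the fingers close. It gives the time, the measured TCP pose, the force and the opening at its end, in the units of the state.
- arm.get_state(): the state, without advancing time (a new reading comes with each control period).
- arm.grab_frame(name): name is "side" or "top" or "wrist"; returns a dict with "color" (480x640x3 uint8, red, green, blue), "K" (3x3 intrinsics, pixels), "k1" (the pictures are not rectified: a ray, as slopes to the right and down, at radius r is drawn at 1 + k1 r^2 times it, then the intrinsics apply), "cam_to_world" (4x4, takes a point from camera to world coordinates); the wrist camera has in their place "tool_from_camera" (4x4, takes a point from camera to tool coordinates, whose origin is the TCP and whose axes are the tool frame's). Camera axes: x right, y down, z forward; pixel columns grow to the right and rows downward; lengths in m; the calibration is good to about 2 mm. A picture is of the moment at which its call begins: read the wrist's pose just before it. There is no depth.
- arm.close_job(): hands the job in, once; it reports no verdict.
Trained networks look in a picture, given as the dict that the camera call returned (one of the last four; its "shot" number tells which), for a name from the list of things; names that differ only in an ending like _2 or _b are one class to them, and where a whole thing is asked for, a point or a joint stands for the part that bears it (a point fixed in the world has none). Each returns a list of dicts, best first, with "p" (0 to 1); they miss things now and then, are a little off and sometimes report something else, mostly with a low value. They report only what shows in the picture. A call takes as long as a camera call. They do not tell look-alikes from the thing itself.
- arm.search_frame(query, picture): "position" ([x, y, z] in m, in world coordinates, good to about 4 mm: the middle of the surface that is visible of it).
The state is a dict: "time_s": time; "joints": joint angles; "joint_vel": joint speeds; "joint_torque": joint torques, N m; "tcp_pos": TCP position; "orientation": TCP orientation; "force": force on the tool from outside, world axes, zero at the start; "ft_torque": the same for the moment, N m; "grip_width": finger opening in m.
Only numpy, scipy, OpenCV 4.12 (cv2) and the standard library are available. Lean on these libraries where they do the work, as an engineer would, in place of code of your own. Each camera call takes 0.05 s, during which the arm holds its last target.

TASK

The blue queue token has come back to the till: put it flat in the mouth of the token column with the blue collar, then press it straight down against the spring until it has passed both yellow catches, so that they hold it down when you let go. Leave the orange token and the white cup standing where they are.

Things in the scene. Friction and masses are not known exactly. Their poses are not given: they have to be found in the camera images.
- blue_token_mid (a point): The blue token to load: a solid plastic disc standing on the counter, 36 mm high, 54 mm in diameter over its upper 16 mm and tapering below to a flat underside 34 mm across; about 80 g, a small white dot on top. This point is its centre, 18 mm above its underside; z is its axis, the turn about z does not matter. Held by its upper 20 mm, it goes into the mouth with the fingers clear of the collar.
- mouth (a point): Centre of the mouth of the fixed token column, 150 mm above the counter, z up. Blue collar, 82 mm square; mouth 71 mm square, narrowing to a slippery 57 mm bore 8 mm down, where a spring plate takes the token (4 N, plus 1.5 N per cm). Catches 9 to 21 mm down, 44 mm apart, add 1 to 3 N and snap over the token's top once that is 21 mm below the mouth; with closed fingers press it 24 to 30 mm below.
- orange_token_mid (a point): Centre of the orange token, a bystander standing on the counter, of the same size and shape as the blue one (54 mm in diameter, 36 mm high; this point is 18 mm above its underside). To be left alone.
- cup_mid (a point): Centre (half-way up) of a white ceramic cup without handle, a bystander standing upright on the counter, 72 mm across its rim and 75 mm tall; this point is 37.5 mm above its underside. To be left alone.
Mind the look-alikes: they are no part of the job. Of the things that look like the part that bears blue_token_mid, the middle-sized one is meant.

How it is judged:
On the way:
1. the blue token sits in the mouth of the column, not yet pressed down (horizontal distance between blue_token_mid and mouth below 0.015 m and z of blue_token_mid in the frame of mouth between -0.02 and 0.03 m), for 0.1 s.
At the end, for the whole second after the job is handed in: The blue token stays down in the column by itself, held under the catches: its centre at least 32 mm below the mouth (39 mm when properly held) and within 10 mm of the column's axis, flat to within 11 degrees, with the robot clear of it (z of blue_token_mid in the frame of mouth below -0.032 m and horizontal distance between blue_token_mid and mouth below 0.01 m and angle between blue_token_mid's own z axis and vertical below 0.2 rad); the robot touches nothing.
It fails at once if the orange token is shifted by more than 30 mm (distance of orange_token_mid from where it was at the start of the episode above 0.03 m).
It fails at once if the cup is shifted or knocked over (its centre moves by more than 30 mm) (distance of cup_mid from where it was at the start of the episode above 0.03 m).
It fails at once if the cup is tipped by more than 30 degrees (angle between cup_mid's own z axis and vertical above 0.52 rad).
It also fails if it takes over 48 s, if anything falls off the work surface, if the arm or the gripper's body presses on something with over 40 N, if the wrist force passes 120 N, or if a joint passes its speed limit or range.

## Working session

There is one attempt and no reset: what is moved stays moved. The work goes in short steps, Python scripts to look and compute and a tool call to move; the robot and the scene stay as the last step left them, time stands still between calls to the robot, and variables do not carry over. Pictures are saved under pics/ and viewed, and the job is handed in when it is done.

Besides the shell and the picture viewer there is one more tool, called after "Call:" by a JSON object that holds its "name" and its "arguments", one argument or row to a line. jog_arm: Moves the arm, as the interface text tells. Scaled input: -1 to 1 covers 0.12 m each way for a shift and pi rad each way for a turn. Its arguments: {"type":"object","properties":{"targets":{"type":"string"},"newtons":{"type":"number"}},"required":["targets"]}

```bash
ls; mkdir -p pics; python3 - <<'E'
from plant import arm
import cv2
s=arm.get_state();print(s)
for n in("side","top"):
    f=arm.grab_frame(n);cv2.imwrite(f"pics/{n}0.png",f["color"][:,:,::-1]);print(n,f["K"],f["k1"],f["cam_to_world"])
    for q in("blue_token_mid","mouth","orange_token_mid","cup_mid"):
        try: print(q,[(d["p"],d["position"]) for d in arm.search_frame(q,f)])
        except Exception as e: print(q,e)
E
```

```text
pics
{'time_s': 0.0, 'joints': array([ 1.53472422e+00,  4.07972462e-02,  8.37797800e-02, -4.79397938e-04,
       -1.61547967e+00, -3.33719424e-01]), 'joint_vel': array([-0.00072748,  0.00039562,  0.00024618, -0.00044815, -0.0015685 ,
        0.00081301]), 'joint_torque': array([ 3.25666733e-04, -3.68211615e+01,  3.47409832e+01,  6.93222776e+00,
       -5.46003677e-03,  6.44684178e-06]), 'tcp_pos': array([0.21662395, 0.55911366, 0.19916699]), 'orientation': array([-0.69497724,  0.13060983,  0.69513383,  0.12937025]), 'force': array([-0.04875298,  0.46349901, -0.55971709]), 'ft_torque': array([-0.00030015, -0.08106269, -0.00479979]), 'grip_width': 0.08534201447798995}
side [[556.20219272   0.         317.24524138]
 [  0.         556.20219272 245.34737591]
 [  0.           0.           1.        ]] -0.07321614027338925 [[ 0.79357293 -0.36467853  0.48708477 -0.01682301]
 [-0.60834954 -0.45925106  0.64730156 -0.7156354 ]
 [-0.01236278 -0.80999879 -0.58630122  0.78818618]
 [ 0.          0.          0.          1.        ]]
blue_token_mid [(0.95, [0.4311, -0.2252, 0.0353]), (0.83, [0.4486, -0.3115, 0.0276]), (0.71, [0.5265, -0.204, 0.0532])]
mouth [(0.68, [0.5403, -0.0373, 0.0797])]
orange_token_mid [(0.64, [0.5905, -0.2987, 0.0354])]
cup_mid [(0.63, [0.497, 0.2598, 0.0508])]
top [[505.67988946   0.         318.36589038]
 [  0.         505.67988946 238.16834229]
 [  0.           0.           1.        ]] -0.08132762108837657 [[-0.01401217 -0.99307547  0.11663949  0.4244678 ]
 [-0.99989374  0.01438543  0.00235889  0.00791105]
 [-0.00402046 -0.11659405 -0.99317152  1.0962107 ]
 [ 0.          0.          0.          1.        ]]
blue_token_mid [(0.97, [0.5328, -0.1865, 0.0509]), (0.94, [0.4365, -0.2156, 0.0336]), (0.66, [0.456, -0.3029, 0.0258]), (0.34, [0.5072, 0.2867, 0.033])]
mouth [(0.76, [0.5426, -0.0076, 0.1383])]
orange_token_mid [(0.65, [0.5969, -0.2922, 0.0383])]
cup_mid [(0.55, [0.5065, 0.2846, 0.0343])]
```

View pics/side0.png

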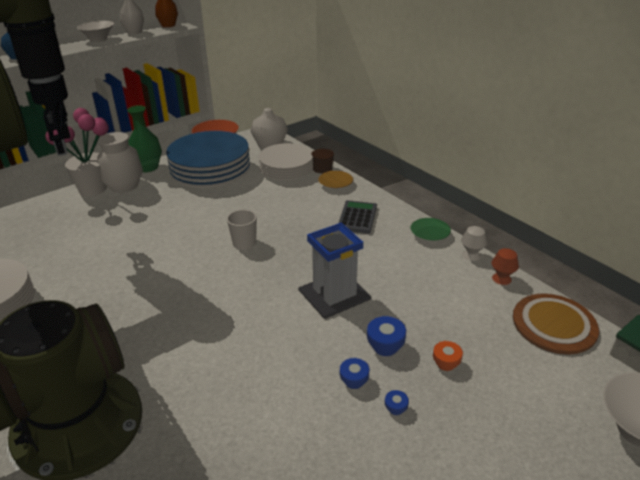

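View pics/top0.png

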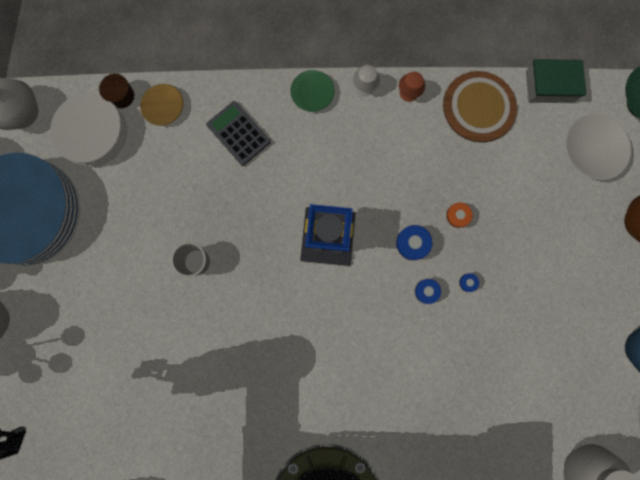

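```bash
cat > h.py <<'E'
import numpy as np,cv2
from scipy.spatial.transform import Rotation as R
def ray(f,uv,T=None):
    T=f["cam_to_world"] if T is None else T
    p=cv2.undistortPoints(np.array(uv,float).reshape(-1,1,2),f["K"],np.array([f["k1"],0,0,0.])).reshape(-1,2)
    d=np.c_[p,np.ones(len(p))]@T[:3,:3].T
    return T[:3,3],d
def onz(f,uv,z,T=None):
    o,d=ray(f,uv,T); return o+d*((z-o[2])/d[:,2])[:,None]
def blobs(img,amin=40):
    h=cv2.cvtColor(img,cv2.COLOR_RGB2HSV)
    m=((h[...,0]>105)&(h[...,0]<130)&(h[...,1]>140)&(h[...,2]>50)).astype(np.uint8)
    n,l,st,c=cv2.connectedComponentsWithStats(m)
    return [(st[i],c[i],l==i) for i in range(1,n) if st[i][4]>amin]
def tw(s):
    T=np.eye(4);T[:3,:3]=R.from_quat(s["orientation"]).as_matrix();T[:3,3]=s["tcp_pos"];return T
E
python3 - <<'E'
from plant import arm
from h import *
f={}
for n in("side","top"):
    f=arm.grab_frame(n)
    for st,c,m in blobs(f["color"]):
        cs,_=cv2.findContours(m.astype(np.uint8),cv2.RETR_CCOMP,cv2.CHAIN_APPROX_NONE)
        cs=sorted(cs,key=cv2.contourArea)
        print(n,st,c.round(1))
        mm=cv2.moments(cs[-1]);ctr=[mm['m10']/mm['m00'],mm['m01']/mm['m00']]
        print('  outer at .028',onz(f,[ctr],.028).round(4), 'at .15',onz(f,[ctr],.15).round(4))
        if len(cs)>1 and cv2.contourArea(cs[-2])>4:
            mm=cv2.moments(cs[-2]);c2=[mm['m10']/mm['m00'],mm['m01']/mm['m00']]
            print('  hole',c2,cv2.contourArea(cs[-2]),'at .036',onz(f,[c2],.036).round(4))
        r=cv2.minAreaRect(cs[-1]);b=cv2.boxPoints(r);w=onz(f,b,.15 if st[4]>700 else .03)
        print('  box',r, w[:,:2].round(4).tolist(), np.linalg.norm(w-np.roll(w,1,0),axis=1).round(4))
    c=f["color"]
    cv2.imwrite(f"pics/{n}z.png",cv2.resize(c[190:300,290:480] if n=="top" else c[210:420,290:480],None,fx=4 if n=="top" else 2.8,fy=4 if n=="top" else 2.8,interpolation=cv2.INTER_CUBIC)[:,:,::-1])
E
```

```text
side [308 223  54  37 655] [334.5 241.1]
  outer at .028 [[0.6572 0.1133 0.028 ]] at .15 [[ 0.549  -0.0197  0.15  ]]
  hole [333.9659300184162, 240.43093922651934] 543.0 at .036 [[0.6505 0.1061 0.036 ]]
  box ((335.2135009765625, 241.10165405273438), (30.917709350585938, 48.67183303833008), 70.46334838867188) [[0.6206, 0.171], [0.7524, 0.1569], [0.6912, 0.0484], [0.5708, 0.0656]] [0.1166 0.1326 0.1246 0.1216]
side [368 317  37  38 929] [385.8 335.2]
  outer at .028 [[ 0.5413 -0.1878  0.028 ]] at .15 [[ 0.4517 -0.2725  0.15  ]]
  hole [386.56830601092895, 328.3242258652094] 183.0 at .036 [[ 0.5473 -0.1825  0.036 ]]
  box ((386.0, 335.5), (37.0, 36.0), 90.0) [[0.4559, -0.2246], [0.5027, -0.2618], [0.4443, -0.3212], [0.4008, -0.2867]] [0.083  0.0598 0.0834 0.0555]
side [341 359  28  28 466] [354.4 372.1]
  outer at .028 [[ 0.4341 -0.2206  0.028 ]] at .15 [[ 0.3617 -0.3     0.15  ]]
  hole [354.1192307692308, 367.86538461538464] 130.0 at .036 [[ 0.434  -0.2197  0.036 ]]
  box ((354.5000305175781, 371.0000305175781), (27.577163696289062, 26.16295051574707), 45.0) [[0.4076, -0.1999], [0.46
[... 1198 characters left out ...]
4  19  17 195] [468.7 282.2]
  outer at .028 [[ 0.4514 -0.3074  0.028 ]] at .15 [[ 0.4483 -0.2714  0.15  ]]
  hole [469.7270693512304, 282.1387024608501] 74.5 at .036 [[ 0.4512 -0.3067  0.036 ]]
  box ((469.0, 282.0), (16.0, 18.0), 90.0) [[0.469, -0.2884], [0.4683, -0.327], [0.4345, -0.3255], [0.4352, -0.2869]] [0.0338 0.0387 0.0338 0.0385]
top [416 280  25  23 363] [427.8 291. ]
  outer at .028 [[ 0.4344 -0.2189  0.028 ]] at .15 [[ 0.4333 -0.193   0.15  ]]
  hole [428.27492877492875, 290.93589743589746] 117.0 at .036 [[ 0.4344 -0.2181  0.036 ]]
  box ((428.0, 291.0), (22.0, 24.0), 90.0) [[0.4579, -0.1942], [0.457, -0.2451], [0.4109, -0.2434], [0.4118, -0.1926]] [0.0461 0.051  0.0462 0.0508]
```

View pics/topz.png

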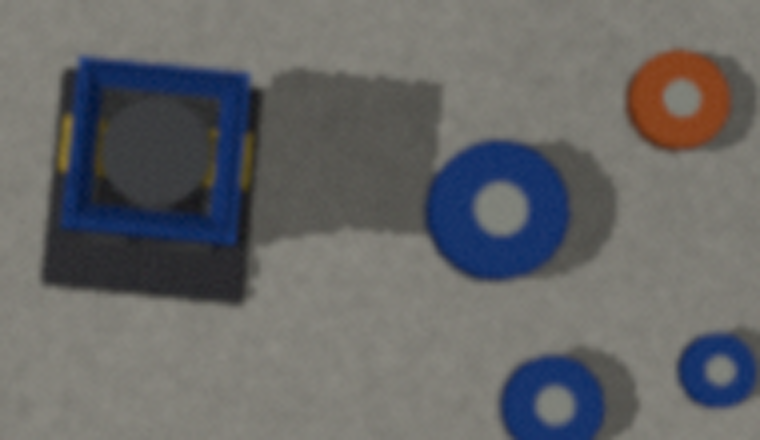

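View pics/sidez.png

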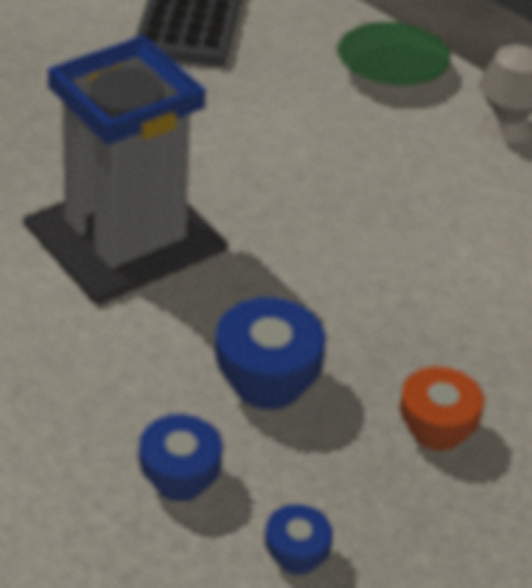

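```bash
cat >> h.py <<'E'
def plan(s,pos,yaw):
    """yaw=deg of jaw axis (mod 180), tool down. print shift and turn normalised"""
    Rc=R.from_quat(s["orientation"]).as_matrix()
    best=None
    for k in(0,180):
        a=np.radians(yaw+k);x=np.array([0,0,-1.]);y=np.array([np.cos(a),np.sin(a),0]);Rt=np.c_[x,y,np.cross(x,y)]
        rv=R.from_matrix(Rc.T@Rt).as_rotvec()
        if best is None or np.linalg.norm(rv)<np.linalg.norm(best):best=rv
    sh=Rc.T@(np.array(pos)-s["tcp_pos"])
    print("turn",(best/np.pi).round(4),"deg",np.degrees(np.linalg.norm(best)).round(1),"shift",(sh/.12).round(3), "q",s["joints"].round(3))
E
python3 - <<'E'
from plant import arm
from h import *
s=arm.get_state();print(s["time_s"],R.from_quat(s["orientation"]).as_matrix().round(3))
plan(s,[.45,.15,.25],-31)
plan(s,[.434,-.219,.15],-31)
E
```

```text
0.6 [[-0.    -0.361 -0.932]
 [-0.    -0.932  0.361]
 [-1.     0.    -0.   ]]
turn [-0.4455  0.     -0.    ] deg 80.2 shift [-0.415  2.479 -3.045] q [ 1.535  0.04   0.085 -0.    -1.616 -0.334]
turn [-0.4455  0.     -0.    ] deg 80.2 shift [ 0.419  5.394 -4.032] q [ 1.535  0.04   0.085 -0.    -1.616 -0.334]
```

Call:
{"name": "jog_arm", "arguments": {
  "targets": "0.18 0 0 -0.4 0.8 -1 1;0.18 0 0 -0.4 0.8 -1 1;0.18 0 0 -0.4 0.8 -1 1;0.18 0 0 -0.4 0.8 -1 1"
}}

```text
time_s: 1.1
tcp_pos: [0.2954, 0.4254, 0.2505]
orientation: [-0.63, 0.319, 0.631, 0.321]
force: [0.7, 0.1, 0.0]
grip_width: 0.0857
```

```bash
python3 - <<'E'
from plant import arm
from h import *
s=arm.get_state();print(s["time_s"],s["tcp_pos"])
plan(s,[.45,.15,.25],150)
E
```

```text
1.1 [0.295371   0.42538082 0.2505256 ]
turn [0.3677 0.0013 0.0006] deg 66.2 shift [-2.000e-03  3.150e-01 -2.613e+00] q [ 1.354e+00 -1.710e-01 -2.500e-02  1.000e-03 -1.713e+00 -7.220e-01]
```

Call:
{"name": "jog_arm", "arguments": {
  "targets": "0.17 0 0 0 0.1 -1 1;0.17 0 0 0 0.1 -1 1;0.17 0 0 0 0.1 -1 1"
}}

```text
time_s: 1.48
tcp_pos: [0.3579, 0.3194, 0.2508]
orientation: [-0.521, 0.475, 0.522, 0.479]
force: [-0.5, 1.0, -0.6]
grip_width: 0.0856
```

```bash
python3 - <<'E'
from plant import arm
from h import *
s=arm.get_state();print(s["time_s"],s["tcp_pos"])
plan(s,[.45,.05,.25],150)
E
```

```text
1.475 [0.35788544 0.31943493 0.25075792]
turn [0.1952 0.0016 0.0004] deg 35.1 shift [-2.000e-03 -5.630e-01 -2.305e+00] q [ 1.151 -0.275 -0.111  0.    -1.729 -1.061]
```

Call:
{"name": "jog_arm", "arguments": {
  "targets": "0.19 0 0 0 -0.25 -1 1;0.19 0 0 0 -0.25 -1 1;0.19 0 0 0 -0.25 -1 1;0.19 0 0 0 -0.25 -1 1"
}}

```text
time_s: 1.98
tcp_pos: [0.3986, 0.2023, 0.25]
orientation: [-0.357, 0.608, 0.359, 0.611]
force: [0.5, 0.6, -0.4]
grip_width: 0.0851
```

```bash
python3 - <<'E'
from plant import arm
from h import *
s=arm.get_state();print(s["time_s"],s["tcp_pos"])
plan(s,[.45,-.05,.25],150)
plan(s,[.434,-.219,.25],150)
E
```

```text
1.975 [0.39864314 0.20234522 0.24997599]
turn [ 0.0043  0.0016 -0.0002] deg 0.8 shift [-0.009 -1.4   -1.626] q [ 9.240e-01 -3.640e-01 -1.810e-01 -1.000e-03 -1.749e+00 -1.434e+00]
turn [ 0.0043  0.0016 -0.0002] deg 0.8 shift [-0.016 -1.971 -2.92 ] q [ 9.240e-01 -3.640e-01 -1.810e-01 -1.000e-03 -1.749e+00 -1.434e+00]
```

Call:
{"name": "jog_arm", "arguments": {
  "targets": "0 0 0 0 -0.7 -1 1;0 0 0 0 -0.7 -1 1;0 0 0 0 -0.7 -1 1"
}}

```text
time_s: 2.35
tcp_pos: [0.4134, 0.0548, 0.2494]
orientation: [-0.357, 0.608, 0.359, 0.612]
force: [0.7, 1.0, 0.8]
grip_width: 0.0858
```

Call:
{"name": "jog_arm", "arguments": {
  "targets": "0 0 0 0 -0.65 -1 1;0 0 0 0 -0.65 -1 1;0 0 0 0 -0.65 -1 1"
}}

```text
time_s: 2.72
tcp_pos: [0.4227, -0.0903, 0.2483]
orientation: [-0.356, 0.609, 0.358, 0.612]
force: [-0.5, 0.0, -0.7]
grip_width: 0.0854
```

```bash
python3 - <<'E'
from plant import arm
from h import *
s=arm.get_state();print(s["time_s"],s["tcp_pos"])
plan(s,[.434,-.219,.15],150)
f=arm.grab_frame("wrist");cv2.imwrite("pics/w1.png",f["color"][:,:,::-1])
print(f["tool_from_camera"])
E
```

```text
2.725 [ 0.42273485 -0.09027518  0.24829901]
turn [ 0.0037  0.0016 -0.0002] deg 0.7 shift [ 0.814 -0.608 -0.893] q [ 0.258 -0.403 -0.211 -0.004 -1.76  -0.77 ]
[[-1.27317067e-03 -2.88589282e-01  9.57452143e-01 -1.73160624e-01]
 [ 9.99999140e-01 -6.67756899e-04  1.12847634e-03 -4.00570895e-04]
 [ 3.13679097e-04  9.57452756e-01  2.88589884e-01 -7.39117543e-02]
 [ 0.00000000e+00  0.00000000e+00  0.00000000e+00  1.00000000e+00]]
```

View pics/w1.png

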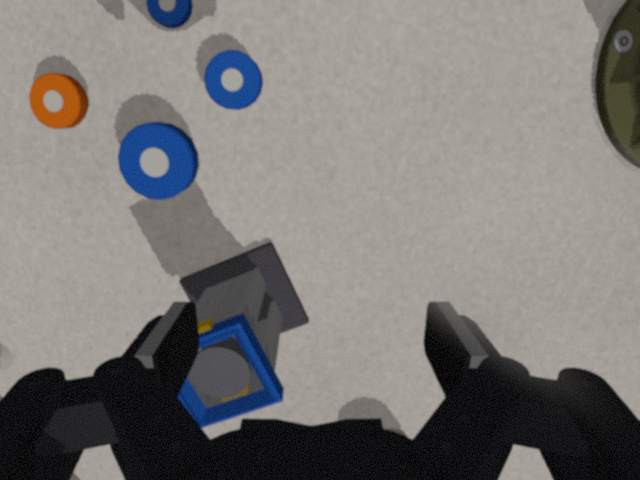

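Call:
{"name": "jog_arm", "arguments": {
  "targets": "0 0 0 0.4 -0.61 -0.89 1;0 0 0 0.8 -0.61 -0.89 1;0 0 0 0.8 -0.61 -0.89 1;0 0 0 0.8 -0.61 -0.89 1"
}}

```text
time_s: 3.28
tcp_pos: [0.4329, -0.2198, 0.1479]
orientation: [-0.354, 0.611, 0.359, 0.61]
force: [0.4, 0.6, -0.4]
grip_width: 0.0855
```

```bash
cat > wl.py <<'E'
from plant import arm
from h import *
import sys
s=arm.get_state();print(s["time_s"],s["tcp_pos"],s["force"].round(1),s["grip_width"])
f=arm.grab_frame("wrist");cv2.imwrite(f"pics/{sys.argv[1]}.png",f["color"][:,:,::-1])
T=tw(s)@f["tool_from_camera"]
for st,c,m in blobs(f["color"],150):
    cs,_=cv2.findContours(m.astype(np.uint8),cv2.RETR_CCOMP,cv2.CHAIN_APPROX_NONE)
    cs=sorted(cs,key=cv2.contourArea)
    print(st,c.round(1))
    for cc,z in((cs[-1],.036),(cs[-1],.15))+(((cs[-2],.036),) if len(cs)>1 else ()):
        mm=cv2.moments(cc)
        if mm['m00']>0:
            c2=[mm['m10']/mm['m00'],mm['m01']/mm['m00']];print('  ',np.round(c2,1),cv2.contourArea(cc),onz(f,[c2],z,T).round(4))
    r=cv2.minAreaRect(cs[-1]);b=cv2.boxPoints(r);print('  box',b.round().tolist(),onz(f,b,.15,T)[:,:2].round(4).tolist())
E
python3 wl.py w2
```

```text
3.275 [ 0.43292293 -0.21975684  0.14786294] [ 0.4  0.6 -0.4] 0.08550880005496718
[ 200   96   56   55 1937] [227.9 122.6]
   [227.6 122.7] 2288.5 [[ 0.4489 -0.3095  0.036 ]]
   [227.6 122.7] 2288.5 [[ 0.4285 -0.2998  0.15  ]]
   [226.3 123.2] 461.5 [[ 0.4499 -0.3097  0.036 ]]
  box [[189.0, 122.0], [227.0, 85.0], [266.0, 124.0], [228.0, 161.0]] [[0.4426, -0.3084], [0.4206, -0.3131], [0.4147, -0.2916], [0.437, -0.2861]]
[ 275  183   68   70 3031] [308.2 217.1]
   [308.2 217.6] 3571.5 [[ 0.4335 -0.2213  0.036 ]]
   [308.2 217.6] 3571.5 [[ 0.4193 -0.2469  0.15  ]]
   [308.3 220.3] 678.0 [[ 0.4345 -0.2195  0.036 ]]
  box [[261.0, 218.0], [308.0, 170.0], [356.0, 218.0], [309.0, 266.0]] [[0.4379, -0.2576], [0.4088, -0.2656], [0.4006, -0.2362], [0.4306, -0.2268]]
[ 168  264   93   92 4585] [222.1 305.7]
   [222.3 305.5] 4413.5 [[ 0.5301 -0.1919  0.036 ]]
   [222.3 305.5] 4413.5 [[ 0.4772 -0.2293  0.15  ]]
   [207. 267.] 2.0 [[ 0.5221 -0.2258  0.036 ]]
  box [[158.0, 293.0], [227.0, 247.0], [279.0, 323.0], [210.0, 370.0]] [[0.5009, -0.2499], [0.4586, -0.2533], [0.4583, -0.2075], [0.5036, -0.2016]]
```

View pics/w2.png

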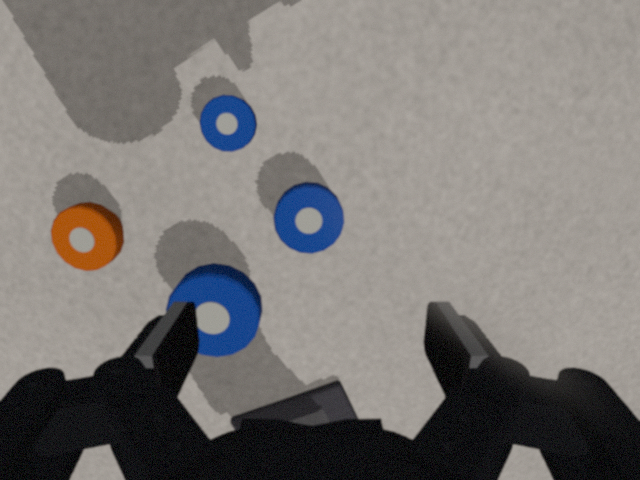

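```bash
python3 - <<'E'
from plant import arm
from h import *
s=arm.get_state()
plan(s,[.4343,-.2195,.019],150)
E
```

```text
turn [ 0.0036  0.0009 -0.0012] deg 0.7 shift [ 1.094 -0.007 -0.002] q [-0.056 -0.266 -0.285 -0.004 -1.553 -0.457]
```

Call:
{"name": "jog_arm", "arguments": {
  "targets": "0.0036 0.001 -0.001 0.4 -0.007 -0.002 1;0.0036 0.001 -0.001 0.7 -0.007 -0.002 1;0.0036 0.001 -0.001 0.9 -0.007 -0.002 1;0.0036 0.001 -0.001 0.9 -0.007 -0.002 1"
}}

```text
time_s: 3.82
tcp_pos: [0.4343, -0.2183, 0.0419]
orientation: [-0.354, 0.613, 0.355, 0.611]
force: [-0.4, 0.1, 0.9]
grip_width: 0.0858
```

```bash
python3 wl.py w3; python3 - <<'E'
from plant import arm
from h import *
s=arm.get_state()
plan(s,[.4343,-.2195,.019],150)
E
```

```text
3.825 [ 0.43429152 -0.21831329  0.04194054] [-0.4  0.1  0.9] 0.08576185111207632
[ 142   81   87   86 4889] [185.  123.2]
   [184.4 123.3] 5725.5 [[ 0.4476 -0.3088  0.036 ]]
   [184.4 123.3] 5725.5 [[ 0.4161 -0.2922  0.15  ]]
   [181.3 124.4] 1003.0 [[ 0.4491 -0.3091  0.036 ]]
  box [[142.0, 81.0], [228.0, 81.0], [228.0, 166.0], [142.0, 166.0]] [[0.4183, -0.3012], [0.4065, -0.294], [0.4138, -0.2828], [0.4263, -0.2901]]
[ 257  213  106  105 7219] [309.4 264.2]
   [309.5 265.4] 8428.5 [[ 0.433  -0.2224  0.036 ]]
   [309.5 265.4] 8428.5 [[ 0.4108 -0.2608  0.15  ]]
   [309.7 271.5] 1416.0 [[ 0.4345 -0.2196  0.036 ]]
  box [[236.0, 266.0], [309.0, 193.0], [383.0, 267.0], [310.0, 340.0]] [[0.4223, -0.2673], [0.4044, -0.2722], [0.3996, -0.254], [0.4184, -0.2477]]
[ 178  329   65  111 4335] [213.  387.9]
   [213.  387.9] 4218.5 [[ 0.5155 -0.1861  0.036 ]]
   [213.  387.9] 4218.5 [[ 0.4408 -0.2475  0.15  ]]
   [204. 333.] 2.0 [[ 0.4997 -0.2171  0.036 ]]
  box [[168.0, 426.0], [198.0, 329.0], [260.0, 348.0], [229.0, 445.0]] [[0.455, -0.2441], [0.4356, -0.2601], [0.4276, -0.2508], [0.4464, -0.2335]]
turn [ 0.0006 -0.0001  0.0002] deg 0.1 shift [ 0.205  0.004 -0.008] q [-5.000e-02 -2.330e-01 -4.550e-01  1.000e-03 -1.348e+00 -4.720e-01]
```

View pics/w3.png

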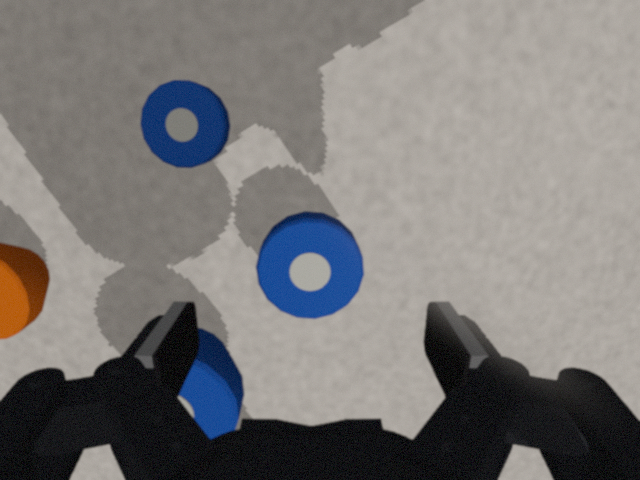

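Call:
{"name": "jog_arm", "arguments": {
  "targets": "0 0 0 0.2 0.004 -0.008 1;0 0 0 0.2 0.004 -0.008 1;0 0 0 0.2 0.004 -0.008 -0.3;0 0 0 0.2 0.004 -0.008 -1;0 0 0 0.2 0.004 -0.008 -1;0 0 0 0.2 0.004 -0.008 -1;0 0 0 0.2 0.004 -0.008 -1;0 0 0 0.2 0.004 -0.008 -1",
  "newtons": 40
}}

```text
time_s: 4.88
tcp_pos: [0.4342, -0.2195, 0.0195]
orientation: [-0.354, 0.612, 0.354, 0.612]
force: [-0.2, -0.1, 1.1]
grip_width: -0.0001
```

Call:
{"name": "jog_arm", "arguments": {
  "targets": "0 0 0 -0.3 0 0 -1;0 0 0 -0.7 0 0 -1;0 0 0 -0.7 0 0 -1"
}}

```text
time_s: 5.25
tcp_pos: [0.4365, -0.2202, 0.1082]
orientation: [-0.356, 0.61, 0.352, 0.614]
force: [-0.5, 0.5, -1.2]
grip_width: 0.0001
```

```bash
python3 wl.py w4|head -8
```

```text
5.25 [ 0.43653754 -0.22021781  0.10817706] [-0.5  0.5 -1.2] 0.0001121288989628908
[ 192   91   63   63 2566] [223.1 122.1]
   [222.8 122.2] 3023.5 [[ 0.4482 -0.3091  0.036 ]]
   [222.8 122.2] 3023.5 [[ 0.4252 -0.2974  0.15  ]]
   [221.2 122.9] 585.5 [[ 0.4493 -0.3092  0.036 ]]
  box [[192.0, 91.0], [254.0, 91.0], [254.0, 153.0], [192.0, 153.0]] [[0.4285, -0.3108], [0.4112, -0.3005], [0.4216, -0.2839], [0.4396, -0.2944]]
[ 277  191   78   79 4020] [315.5 229.5]
   [315.6 230.2] 4729.0 [[ 0.4331 -0.2216  0.036 ]]
```

View pics/w4.png

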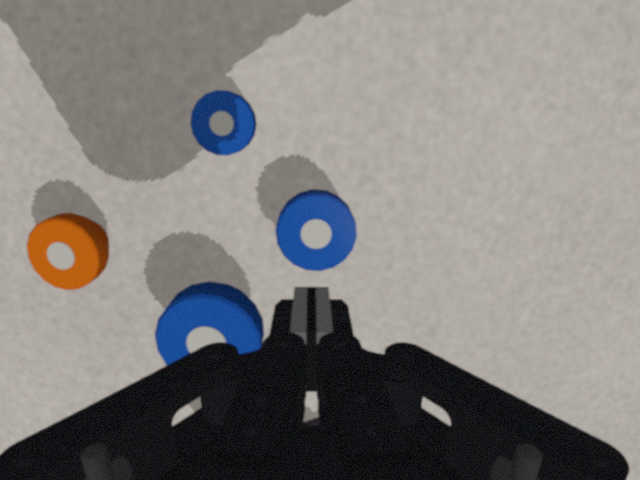

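```bash
python3 - <<'E'
from plant import arm
from h import *
s=arm.get_state();print(s["time_s"],s["tcp_pos"],s["grip_width"],R.from_quat(s["orientation"]).as_matrix().round(3))
f=arm.grab_frame("wrist");print(f["K"],f["k1"])
T=tw(s)@f["tool_from_camera"]
print(onz(f,[[316,234]],.036,T))
for z in (0,.008,-.019,-.011):
    p=np.linalg.inv(f["tool_from_camera"])@[z,0,0,1]
    print(z,cv2.projectPoints(p[None,:3],np.zeros(3),np.zeros(3),f["K"],np.array([f["k1"],0,0,0]))[0])
for n in("side","top"):
    f=arm.grab_frame(n);c=f["color"]
    cv2.imwrite(f"pics/{n}1.png",cv2.resize(c[190:310,320:500] if n=="top" else c[250:430,280:480],None,fx=4,fy=4,interpolation=cv2.INTER_CUBIC)[:,:,::-1] if n=="top" else cv2.resize(c[180:430,260:500],None,fx=2.4,fy=2.4,interpolation=cv2.INTER_CUBIC)[:,:,::-1])
E
```

```text
5.3 [ 0.43535514 -0.21959085  0.10547015] -0.00013784329935203116 [[ 0.004 -0.867  0.498]
 [-0.001  0.498  0.867]
 [-1.    -0.004  0.001]]
[[391.69546165   0.         311.00266711]
 [  0.         391.69546165 234.61981679]
 [  0.           0.           1.        ]] -0.08045602741169852
[[ 0.43233673 -0.21914378  0.036     ]]
0 [[[311.42544547 278.10003351]]]
0.008 [[[311.38867234 271.76225153]]]
-0.019 [[[311.52593158 295.42503285]]]
-0.011 [[[311.48114081 287.7014087 ]]]
```

View pics/side1.png

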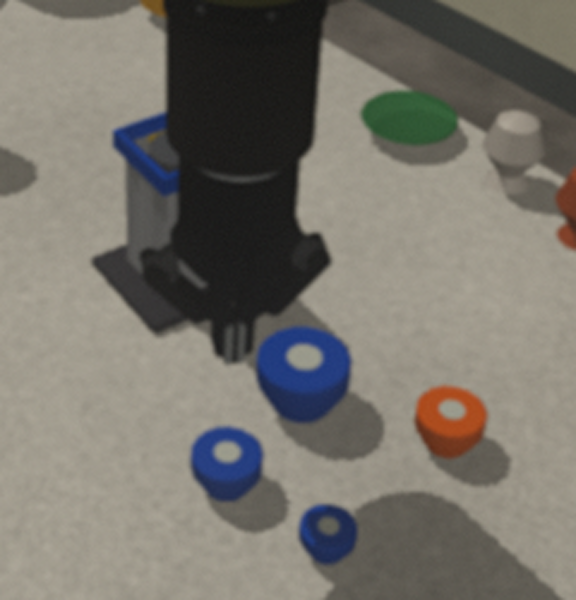

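View pics/top1.png

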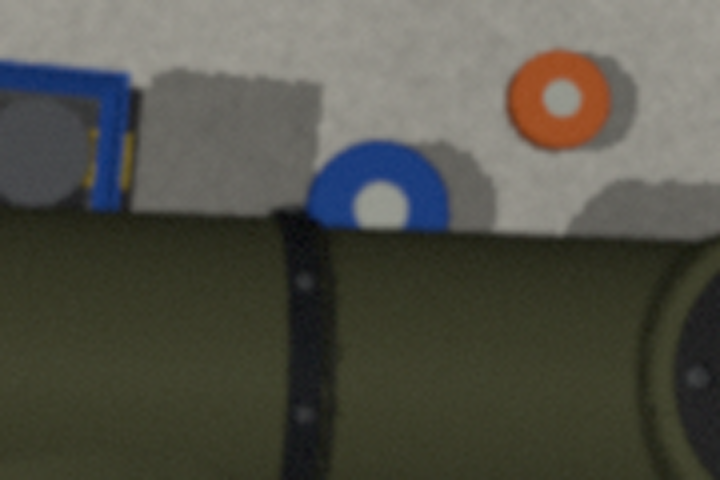

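```bash
python3 - <<'E'
from plant import arm
from h import *
s=arm.get_state()
f=arm.grab_frame("side");c=f["color"]
cv2.imwrite("pics/s2.png",cv2.resize(c[260:360,310:410],None,fx=6,fy=6,interpolation=cv2.INTER_CUBIC)[:,:,::-1])
W=np.linalg.inv(f["cam_to_world"]);D=np.array([f["k1"],0,0,0])
def pr(p):
    q=(W@np.r_[p,1])[:3]; return cv2.projectPoints(q[None],np.zeros(3),np.zeros(3),f["K"],D)[0].ravel().round(1)
T=tw(s)
w=arm.grab_frame("wrist");cv2.imwrite("pics/w5.png",cv2.resize(w["color"][260:420,240:390],None,fx=4,fy=4)[:,:,::-1])
C=np.linalg.inv(w["tool_from_camera"])
for x in(.008,-.011,-.02,-.03,-.04):
  for z in (-.011,.011):
    q=(C@[x,0,z,1])[:3]
    print(x,z,pr((T@[x,0,z,1])[:3]),cv2.projectPoints(q[None],np.zeros(3),np.zeros(3),w["K"],np.array([w["k1"],0,0,0]))[0].ravel().round(1))
E
```

```text
0.008 -0.011 [356.  349.4] [311.4 250.9]
0.008 0.011 [353.6 340.1] [311.4 291.9]
-0.011 -0.011 [356.3 341.5] [311.5 264.9]
-0.011 0.011 [353.9 332.2] [311.5 309.6]
-0.02 -0.011 [356.5 337.6] [311.5 272.7]
-0.02 0.011 [354.  328.4] [311.5 319.2]
-0.03 -0.011 [356.7 333.3] [311.6 282.3]
-0.03 0.011 [354.2 324.1] [311.6 331.1]
-0.04 -0.011 [356.9 329. ] [311.7 293.1]
-0.04 0.011 [354.4 319.8] [311.7 344.4]
```

View pics/s2.png

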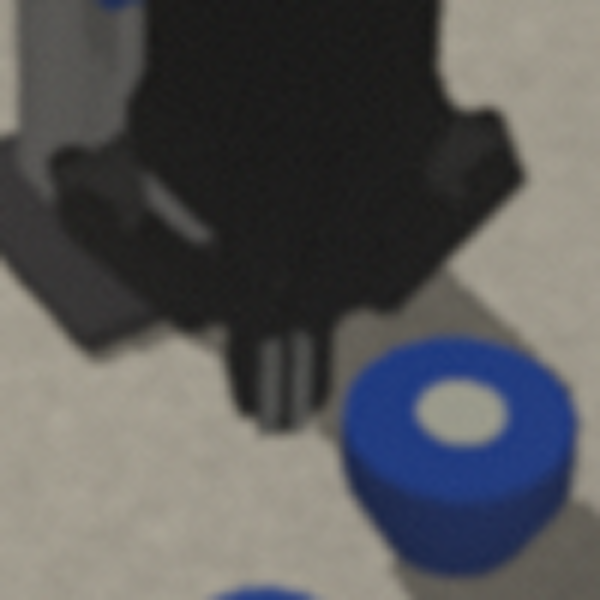

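View pics/w5.png

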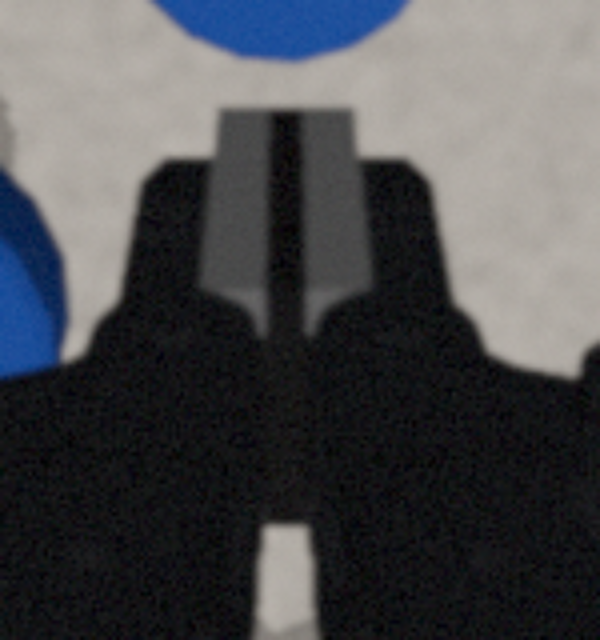

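Call:
{"name": "jog_arm", "arguments": {
  "targets": "0 0 0 0 0 0 1;0 0 0 0 0 0 1;0 0 0 0.2 0 0 1;0 0 0 0.35 0 0 1;0 0 0 0.5 0 0 1;0 0 0 0.5 0 0 1;0 0 0 0.5 0 0 1"
}}

```text
time_s: 6.42
tcp_pos: [0.4339, -0.2196, 0.043]
orientation: [-0.354, 0.612, 0.354, 0.612]
force: [0.1, 0.8, 0.5]
grip_width: 0.0855
```

```bash
python3 wl.py w6; python3 - <<'E'
from plant import arm
from h import *
s=arm.get_state()
plan(s,[.4345,-.2195,-.022],150)
E
```

```text
6.425 [ 0.43391882 -0.21956955  0.04304051] [0.1 0.8 0.5] 0.08547358203188106
[ 144   84   87   85 4797] [187.  125.7]
   [186.4 126. ] 5607.5 [[ 0.4474 -0.3088  0.036 ]]
   [186.4 126. ] 5607.5 [[ 0.4159 -0.2929  0.15  ]]
   [183.4 127.2] 977.5 [[ 0.4489 -0.3091  0.036 ]]
  box [[129.0, 144.0], [166.0, 70.0], [244.0, 109.0], [207.0, 183.0]] [[0.4261, -0.2956], [0.4138, -0.302], [0.4062, -0.2903], [0.4183, -0.2833]]
[ 259  215  104  104 7110] [310.4 265.6]
   [310.4 266.8] 8290.5 [[ 0.4328 -0.2225  0.036 ]]
   [310.4 266.8] 8290.5 [[ 0.4106 -0.2612  0.15  ]]
   [310.4 272.9] 1384.0 [[ 0.4344 -0.2196  0.036 ]]
  box [[259.0, 215.0], [362.0, 215.0], [362.0, 318.0], [259.0, 318.0]] [[0.4135, -0.274], [0.3979, -0.2651], [0.4073, -0.2472], [0.4242, -0.257]]
[ 178  330   66  110 4408] [213.8 387.7]
   [213.9 387.7] 4289.0 [[ 0.5153 -0.1866  0.036 ]]
   [213.9 387.7] 4289.0 [[ 0.4409 -0.248   0.15  ]]
   [218. 355.] 2.0 [[ 0.5012 -0.2031  0.036 ]]
  box [[156.0, 356.0], [210.0, 323.0], [264.0, 413.0], [209.0, 445.0]] [[0.4468, -0.26], [0.4329, -0.2607], [0.4353, -0.2376], [0.4506, -0.2358]]
turn [ 0.0006 -0.0003 -0.    ] deg 0.1 shift [ 0.544 -0.003  0.002] q [-5.200e-02 -2.340e-01 -4.570e-01  1.000e-03 -1.348e+00 -4.700e-01]
```

View pics/w6.png

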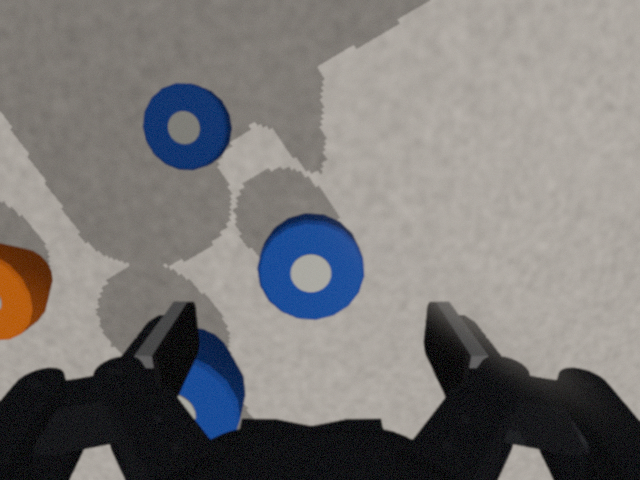

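Call:
{"name": "jog_arm", "arguments": {
  "targets": "0 0 0 0.2 0 0 1;0 0 0 0.36 0 0 1;0 0 0 0.36 0 0 1"
}}

```text
time_s: 6.85
tcp_pos: [0.4334, -0.2195, -0.0005]
orientation: [-0.354, 0.613, 0.354, 0.611]
force: [0.1, -0.3, 1.1]
grip_width: 0.0855
```

```bash
python3 wl.py w7|head -1; python3 - <<'E'
from plant import arm
from h import *
s=arm.get_state()
plan(s,[.4345,-.2195,-.022],150)
f=arm.grab_frame("side");cv2.imwrite("pics/s3.png",cv2.resize(f["color"][280:430,290:450],None,fx=4,fy=4,interpolation=cv2.INTER_CUBIC)[:,:,::-1])
E
```

```text
6.85 [ 0.43344203 -0.21945496 -0.00052378] [ 0.1 -0.3  1.1] 0.0854821573278521
turn [ 0.0007 -0.0004  0.0001] deg 0.1 shift [ 0.189 -0.001  0.003] q [-5.200e-02 -2.020e-01 -5.110e-01  1.000e-03 -1.263e+00 -4.700e-01]
```

View pics/w7.png

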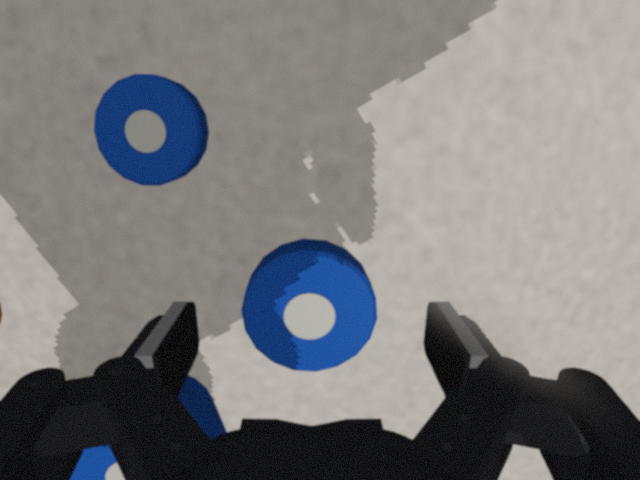

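View pics/s3.png

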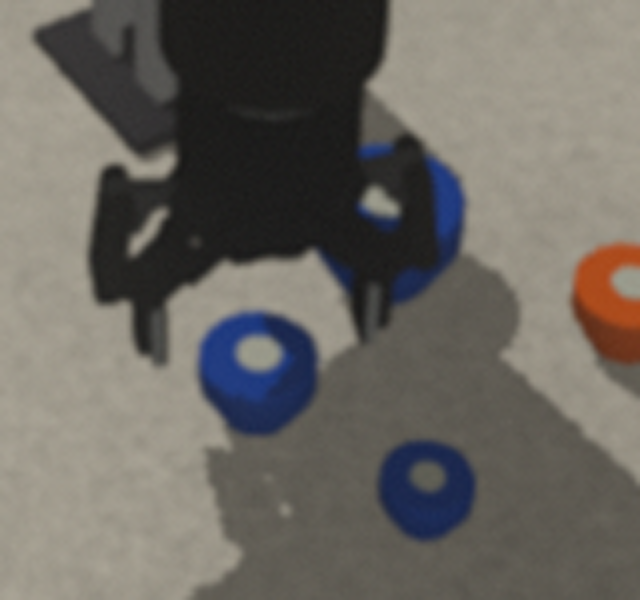

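Call:
{"name": "jog_arm", "arguments": {
  "targets": "0 0 0 0.1 0 0 1;0 0 0 0.18 0 0 1;0 0 0 0.18 0 0 1;0 0 0 0.18 0 0 1"
}}

```text
time_s: 7.45
tcp_pos: [0.4349, -0.22, -0.0201]
orientation: [-0.355, 0.612, 0.354, 0.612]
force: [-0.5, 0.6, 0.1]
grip_width: 0.0854
```

Call:
{"name": "jog_arm", "arguments": {
  "targets": "0 0 0 0 0 0 0;0 0 0 0 0 0 -1;0 0 0 0 0 0 -1;0 0 0 0 0 0 -1;0 0 0 0 0 0 -1;0 0 0 0 0 0 -1",
  "newtons": 40
}}

```text
time_s: 8.2
tcp_pos: [0.4353, -0.2202, -0.0195]
orientation: [-0.355, 0.612, 0.353, 0.612]
force: [-1.2, 0.9, 5.0]
grip_width: 0.0524
```

```bash
python3 wl.py w8|head -1; python3 - <<'E'
from plant import arm
from h import *
s=arm.get_state()
f=arm.grab_frame("side");cv2.imwrite("pics/s4.png",cv2.resize(f["color"][280:430,290:450],None,fx=4,fy=4,interpolation=cv2.INTER_CUBIC)[:,:,::-1])
E
```

```text
8.2 [ 0.43526427 -0.22016941 -0.01946442] [-1.2  0.9  5. ] 0.052446489899144536
```

View pics/s4.png

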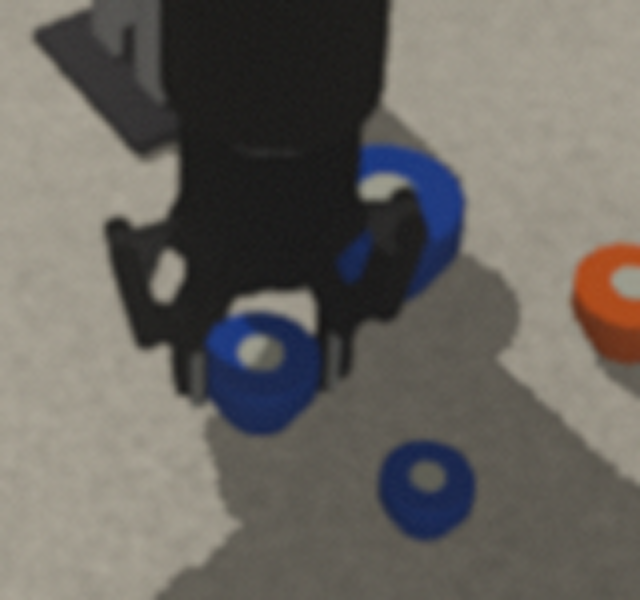

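View pics/w8.png

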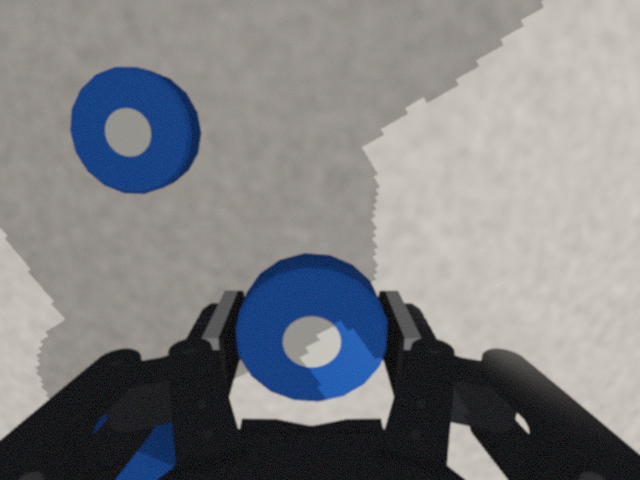

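Call:
{"name": "jog_arm", "arguments": {
  "targets": "0 0 0 -0.1 0 0 -1;0 0 0 -0.5 0 0 -1;0 0 0 -0.9 0 0 -1;0 0 0 -0.9 0 0 -1"
}}

```text
time_s: 8.8
tcp_pos: [0.4374, -0.2206, 0.0934]
orientation: [-0.357, 0.61, 0.351, 0.614]
force: [1.3, -1.1, -1.9]
grip_width: 0.0522
```

```bash
python3 wl.py w9|head -1; python3 - <<'E'
from plant import arm
from h import *
s=arm.get_state()
plan(s,[.4345,-.2195,.2],174)
plan(s,[.555,.06,.2],174)
f=arm.grab_frame("side");cv2.imwrite("pics/s5.png",f["color"][:,:,::-1])
E
```

```text
8.8 [ 0.43735819 -0.22058868  0.09343998] [ 1.3 -1.1 -1.9] 0.052190144177313665
turn [-0.1326 -0.0002  0.0019] deg 23.9 shift [-0.912  0.008 -0.003] q [-0.051 -0.258 -0.39   0.002 -1.433 -0.47 ]
turn [-0.1326 -0.0002  0.0019] deg 23.9 shift [-0.912  0.297  2.517] q [-0.051 -0.258 -0.39   0.002 -1.433 -0.47 ]
```

View pics/s5.png

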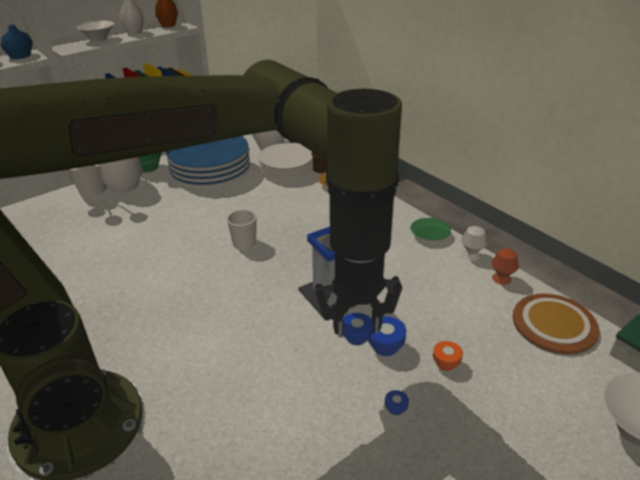

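Call:
{"name": "jog_arm", "arguments": {
  "targets": "-0.05 0 0 -0.4 0 0 -1;-0.1 0 0.001 -0.9 0 0 -1;-0.132 0 0.002 -0.95 0 0 -1;-0.132 0 0.002 -0.95 0 0 -1;-0.132 0 0.002 -0.95 0 0 -1"
}}

```text
time_s: 9.52
tcp_pos: [0.4341, -0.2191, 0.2004]
orientation: [-0.47, 0.528, 0.474, 0.525]
force: [-0.8, -0.4, -0.3]
grip_width: 0.0523
```

```bash
python3 - <<'E'
from plant import arm
from h import *
s=arm.get_state();print(s["tcp_pos"])
plan(s,[.56,.07,.21],174)
E
```

```text
[ 0.43408512 -0.21912442  0.20042704]
turn [-0.0012  0.0002 -0.0022] deg 0.5 shift [-0.084 -0.782  2.509] q [-5.200e-02 -2.590e-01 -1.900e-01 -1.000e-03 -1.647e+00 -5.600e-02]
```

Call:
{"name": "jog_arm", "arguments": {
  "targets": "0 0 0 0 -0.26 0.5 -1;0 0 0 -0.03 -0.26 0.85 -1;0 0 0 -0.03 -0.26 0.85 -1"
}}

```text
time_s: 9.9
tcp_pos: [0.4762, -0.1188, 0.2023]
orientation: [-0.47, 0.528, 0.475, 0.524]
force: [-0.5, -0.5, -0.5]
grip_width: 0.0523
```

Call:
{"name": "jog_arm", "arguments": {
  "targets": "0 0 0 0 -0.26 0.5 -1;0 0 0 -0.03 -0.26 0.85 -1;0 0 0 -0.03 -0.26 0.85 -1"
}}

```text
time_s: 10.28
tcp_pos: [0.518, -0.0188, 0.204]
orientation: [-0.47, 0.528, 0.476, 0.522]
force: [0.1, -1.7, -0.9]
grip_width: 0.0527
```

Call:
{"name": "jog_arm", "arguments": {
  "targets": "0 0 0 0 -0.26 0.5 -1;0 0 0 -0.03 -0.26 0.8 -1;0 0 0 -0.03 -0.26 0.8 -1;0 0 0 -0.03 -0.26 0.8 -1"
}}

```text
time_s: 10.78
tcp_pos: [0.5587, 0.0722, 0.2066]
orientation: [-0.47, 0.529, 0.476, 0.522]
force: [-0.1, -0.1, -0.3]
grip_width: 0.0525
```

```bash
python3 wl.py w10;python3 - <<'E'
from plant import arm
from h import *
s=arm.get_state();print(s["tcp_pos"])
plan(s,[.555,-.01,.2],174)
E
```

```text
10.775 [0.55874454 0.07224963 0.20664671] [-0.1 -0.1 -0.3] 0.05245480759791324
[  223    25   149   149 10938] [296.8  96.2]
   [297.2  98.5] 20845.0 [[ 0.5584 -0.0177  0.036 ]]
   [297.2  98.5] 20845.0 [[ 0.5568 -0.0123  0.15  ]]
   [297.6 100.8] 10387.5 [[ 0.5583 -0.0158  0.036 ]]
  box [[223.0, 25.0], [371.0, 25.0], [371.0, 173.0], [223.0, 173.0]] [[0.5923, -0.055], [0.5127, -0.0466], [0.5184, 0.0339], [0.6048, 0.0244]]
[  235   255   153   145 14784] [311.2 326.1]
   [311.2 328.3] 17096.0 [[0.5695 0.1986 0.036 ]]
   [311.2 328.3] 17096.0 [[0.5642 0.1323 0.15  ]]
   [311.1 341.2] 2600.5 [[0.5711 0.2132 0.036 ]]
  box [[235.0, 255.0], [387.0, 255.0], [387.0, 399.0], [235.0, 399.0]] [[0.606, 0.0756], [0.5116, 0.0862], [0.5162, 0.1963], [0.6243, 0.1835]]
[0.55875219 0.07201608 0.20692409]
turn [-0.0003 -0.0002 -0.004 ] deg 0.7 shift [ 0.058 -0.042 -0.683] q [ 0.48  -0.044  0.015 -0.006 -1.641 -0.586]
```

View pics/w10.png

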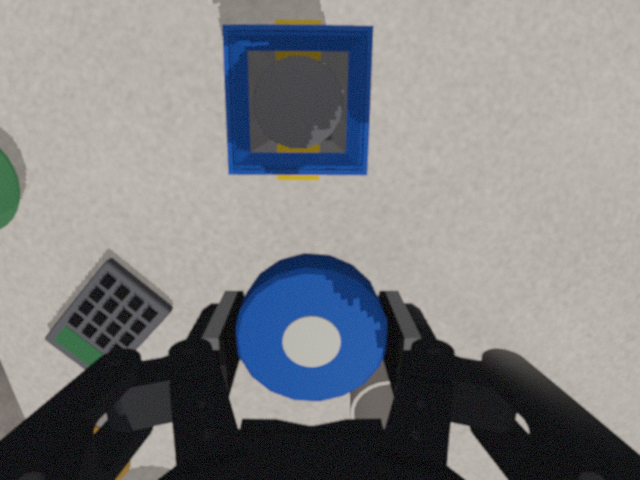

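```bash
cat > col.py <<'E'
from plant import arm
from h import *
import sys
s=arm.get_state();f=arm.grab_frame("wrist");T=tw(s)@f["tool_from_camera"]
cv2.imwrite(f"pics/{sys.argv[1]}.png",f["color"][:,:,::-1])
b=min((b for b in blobs(f["color"],1000)),key=lambda b:b[1][1])
cs,_=cv2.findContours(b[2].astype(np.uint8),cv2.RETR_CCOMP,cv2.CHAIN_APPROX_NONE)
cs=sorted(cs,key=cv2.contourArea)
for cc,z in((cs[-1],.15),(cs[-2],.142)):
    h=cv2.convexHull(cc)
    for e in np.arange(3,25):
        q=cv2.approxPolyDP(h,e,True)
        if len(q)==4:break
    w=onz(f,q.reshape(-1,2),z,T)
    print(q.reshape(-1,2).tolist(),w[:,:2].round(4).tolist(),np.linalg.norm(w-np.roll(w,1,0),axis=1).round(4))
    d1,d2=w[2]-w[0],w[3]-w[1]
    A=np.c_[d1[:2],-d2[:2]];t=np.linalg.solve(A,(w[1]-w[0])[:2]);print("centre",w[0]+t[0]*d1,"mean",w.mean(0), np.degrees(np.arctan2(*(w[1]-w[0])[1::-1])))
E
python3 col.py w11
```

```text
[[371, 27], [365, 174], [230, 173], [223, 27]] [[0.5128, -0.0458], [0.522, 0.0339], [0.6008, 0.0247], [0.5924, -0.0543]] [0.0801 0.0803 0.0794 0.0795]
centre [ 0.55721091 -0.01022461  0.15      ] mean [ 0.55698972 -0.01038278  0.15      ] 83.41762150582565
[[248, 50], [349, 52], [344, 154], [250, 152]] [[0.5815, -0.0424], [0.5248, -0.0352], [0.5326, 0.0218], [0.5885, 0.0145]] [0.0573 0.0572 0.0576 0.0564]
centre [ 0.55696432 -0.01012571  0.142     ] mean [ 0.55687602 -0.01031335  0.142     ] 172.8353111130915
```

```bash
python3 - <<'E'
from plant import arm
from h import *
s=arm.get_state();f=arm.grab_frame("wrist");T=tw(s)@f["tool_from_camera"]
z=s["tcp_pos"][2]+.0555
d=onz(f,[[311.1,341.2]],z,T)[0];print(d,s["tcp_pos"])
off=(d-s["tcp_pos"])[:2];print(off)
plan(s,[.557-off[0],-.0102-off[1],.145],173.3)
E
```

```text
[0.55960892 0.07169294 0.26266233] [0.55879406 0.07195791 0.20716233]
[ 0.00081486 -0.00026497]
turn [ 0.0035 -0.0002 -0.0039] deg 0.9 shift [ 0.518 -0.057 -0.681] q [ 0.48  -0.044  0.016 -0.006 -1.641 -0.586]
```

Call:
{"name": "jog_arm", "arguments": {
  "targets": "0.0035 0 -0.004 0 -0.057 -0.4 -1;0.0035 0 -0.004 0 -0.057 -0.68 -1;0.0035 0 -0.004 0.2 -0.057 -0.68 -1;0.0035 0 -0.004 0.4 -0.057 -0.68 -1;0.0035 0 -0.004 0.5 -0.057 -0.68 -1;0.0035 0 -0.004 0.5 -0.057 -0.68 -1;0.0035 0 -0.004 0.5 -0.057 -0.68 -1"
}}

```text
time_s: 11.8
tcp_pos: [0.5568, -0.0099, 0.1486]
orientation: [-0.471, 0.528, 0.469, 0.529]
force: [0.2, 0.0, -1.0]
grip_width: 0.0527
```

```bash
python3 - <<'E'
from plant import arm
from h import *
s=arm.get_state();print(s["tcp_pos"],s["force"])
plan(s,[.5562,-.010,.1225],173.3)
f=arm.grab_frame("side");cv2.imwrite("pics/s6.png",cv2.resize(f["color"][170:330,250:420],None,fx=3.6,fy=3.6,interpolation=cv2.INTER_CUBIC)[:,:,::-1])
E
```

```text
[ 0.55679973 -0.00986095  0.14855555] [ 0.24151117  0.00129584 -0.97566159]
turn [ 0.     -0.0001  0.0007] deg 0.1 shift [ 0.217  0.005 -0.002] q [ 3.440e-01 -7.700e-02 -1.250e-01  1.000e-03 -1.521e+00 -4.610e-01]
```

View pics/s6.png

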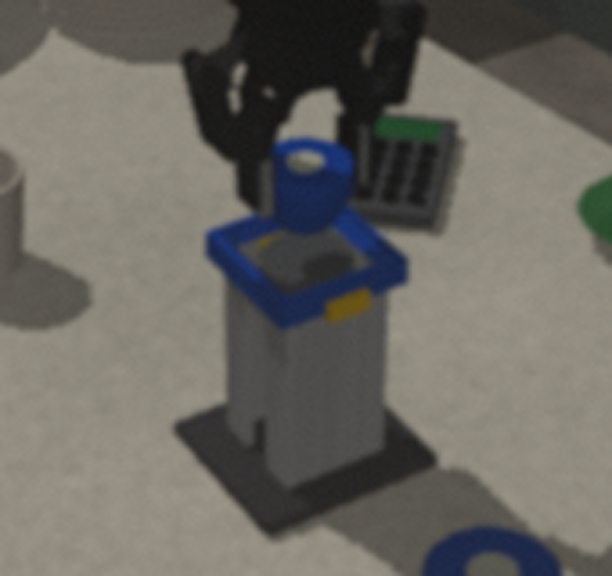

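Aligned above the mouth; lower the token onto the plate.

Call:
{"name": "jog_arm", "arguments": {
  "targets": "0 0 0 0.1 0.004 0 -1;0 0 0 0.18 0.004 0 -1;0 0 0 0.2 0.004 0 -1;0 0 0 0.2 0.004 0 -1"
}}

```text
time_s: 12.35
tcp_pos: [0.5563, -0.0098, 0.1243]
orientation: [-0.471, 0.528, 0.469, 0.529]
force: [-0.3, 0.0, 0.2]
grip_width: 0.052
```

```bash
python3 - <<'E'
from plant import arm
from h import *
s=arm.get_state();print(s["tcp_pos"],s["force"])
f=arm.grab_frame("side");cv2.imwrite("pics/s7.png",cv2.resize(f["color"][170:330,250:420],None,fx=3.6,fy=3.6,interpolation=cv2.INTER_CUBIC)[:,:,::-1])
E
```

```text
[ 0.55633885 -0.00975231  0.12430769] [-0.30973377  0.03005476  0.24104416]
```

View pics/s7.png

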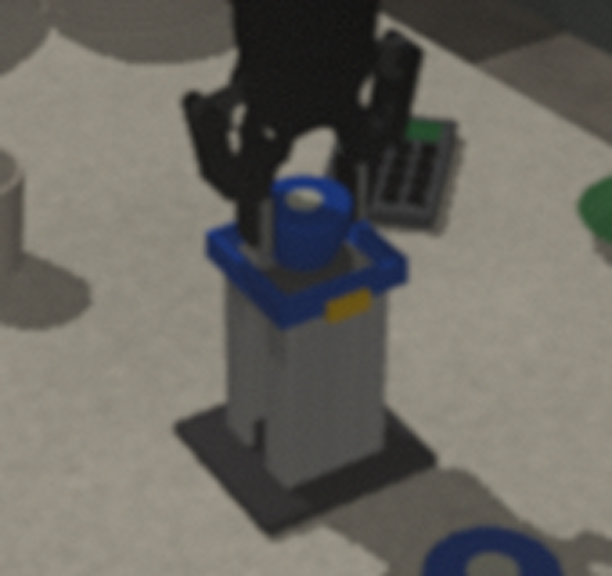

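Call:
{"name": "jog_arm", "arguments": {
  "targets": "0 0 0 0.025 0 0 -1;0 0 0 0.025 0 0 -1"
}}

```text
time_s: 12.65
tcp_pos: [0.5569, -0.0097, 0.1224]
orientation: [-0.471, 0.527, 0.469, 0.529]
force: [-0.5, 0.3, 3.3]
grip_width: 0.0522
```

Contact at about 4 N; release.

Call:
{"name": "jog_arm", "arguments": {
  "targets": "0 0 0 0 0 0 -0.5;0 0 0 0 0 0 0.5;0 0 0 0 0 0 1;0 0 0 0 0 0 1;0 0 0 0 0 0 1;0 0 0 0 0 0 1"
}}

```text
time_s: 13.4
tcp_pos: [0.5569, -0.0097, 0.1224]
orientation: [-0.471, 0.527, 0.469, 0.529]
force: [-0.6, 0.9, 0.1]
grip_width: 0.0856
```

```bash
python3 wl.py w12|tail -14; python3 - <<'E'
from plant import arm
from h import *
f=arm.grab_frame("side");cv2.imwrite("pics/s8.png",cv2.resize(f["color"][170:330,250:420],None,fx=3.6,fy=3.6,interpolation=cv2.INTER_CUBIC)[:,:,::-1])
E
```

```text
13.4 [ 0.55691284 -0.00971473  0.12241866] [-0.6  0.9  0.1] 0.0856282214467262
[  205   197   211   204 29042] [308.1 295.9]
   [308.6 292.8] 36208.0 [[0.5645 0.0382 0.036 ]]
   [308.6 292.8] 36208.0 [[ 0.5573 -0.0151  0.15  ]]
   [310.8 249.9] 5218.0 [[0.5591 0.0057 0.036 ]]
  box [[205.0, 198.0], [415.0, 197.0], [416.0, 399.0], [206.0, 401.0]] [[0.5918, -0.0587], [0.5125, -0.0499], [0.5149, 0.0438], [0.6102, 0.0336]]
```

View pics/s8.png

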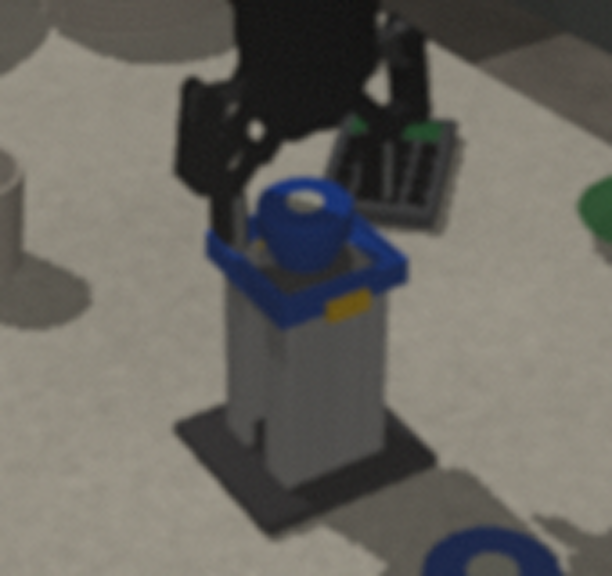

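View pics/w12.png

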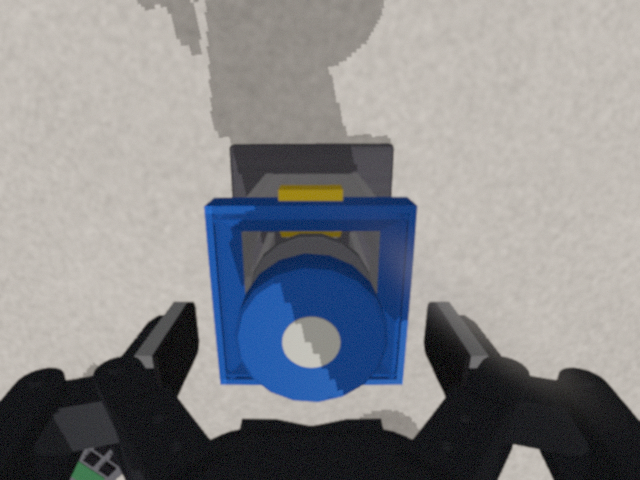

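```bash
python3 - <<'E'
from plant import arm
from h import *
s=arm.get_state();f=arm.grab_frame("wrist");T=tw(s)@f["tool_from_camera"]
print(onz(f,[[311.1,341.5]],.178,T), onz(f,[[207,200],[415,200],[404,383],[220,383]],.15,T))
plan(s,[.557,-.0102,.18],173.3)
E
```

```text
[[ 0.55684174 -0.00984384  0.178     ]] [[ 0.59115843 -0.05787368  0.15      ]
 [ 0.51254885 -0.04866692  0.15      ]
 [ 0.52027281  0.03396181  0.15      ]
 [ 0.60192541  0.02448202  0.15      ]]
turn [0.0001 0.     0.0012] deg 0.2 shift [-0.48  -0.003 -0.004] q [ 0.344 -0.073 -0.169  0.002 -1.472 -0.461]
```

Call:
{"name": "jog_arm", "arguments": {
  "targets": "0 0 0 -0.3 0 0 1;0 0 0 -0.5 0 0 1;0 0 0 -0.5 0 0 1;0 0 0 -0.5 0 0 -1;0 0 0 -0.5 0 0 -1;0 0 0 -0.5 0 0 -1;0 0 0 -0.5 0 0 -1;0 0 0 -0.5 0 0 -1;0 0 0 -0.5 0 0 -1"
}}

```text
time_s: 14.68
tcp_pos: [0.5567, -0.0097, 0.1824]
orientation: [-0.471, 0.527, 0.469, 0.529]
force: [0.0, -0.6, 0.0]
grip_width: 0.0001
```

```bash
python3 wl.py w13|tail -14;python3 - <<'E'
from plant import arm
from h import *
f=arm.grab_frame("side");cv2.imwrite("pics/s9.png",cv2.resize(f["color"][170:330,250:420],None,fx=3.6,fy=3.6,interpolation=cv2.INTER_CUBIC)[:,:,::-1])
E
```

```text
14.675 [ 0.55668244 -0.00965428  0.1824053 ] [ 0.  -0.6  0. ] 0.00010064804429009673
[ 273    0   74   21 1048] [309.2   7.7]
   [309.2   7.8] 975.5 [[ 0.5405 -0.1625  0.036 ]]
   [309.2   7.8] 975.5 [[ 0.5431 -0.1342  0.15  ]]
   [334.   6.] 2.0 [[ 0.522  -0.1616  0.036 ]]
  box [[273.0, 0.0], [346.0, 0.0], [346.0, 20.0], [273.0, 20.0]] [[0.5598, -0.1398], [0.5252, -0.1357], [0.5261, -0.1267], [0.561, -0.1309]]
[  235   177   152   142 14773] [310.6 242.9]
   [310.6 238.6] 16972.0 [[0.5605 0.0161 0.036 ]]
   [310.6 238.6] 16972.0 [[ 0.5559 -0.0193  0.15  ]]
   [310.3 214.5] 2677.0 [[ 0.5582 -0.005   0.036 ]]
  box [[235.0, 177.0], [386.0, 177.0], [386.0, 318.0], [235.0, 318.0]] [[0.5916, -0.0577], [0.5125, -0.0485], [0.5175, 0.0346], [0.606, 0.0243]]
```

View pics/w13.png

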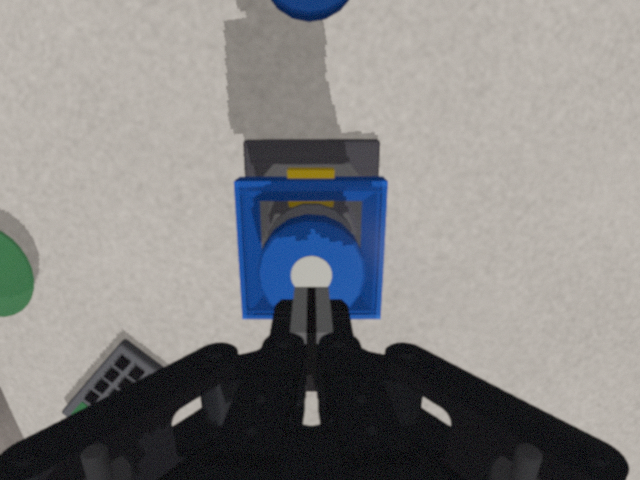

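View pics/s9.png

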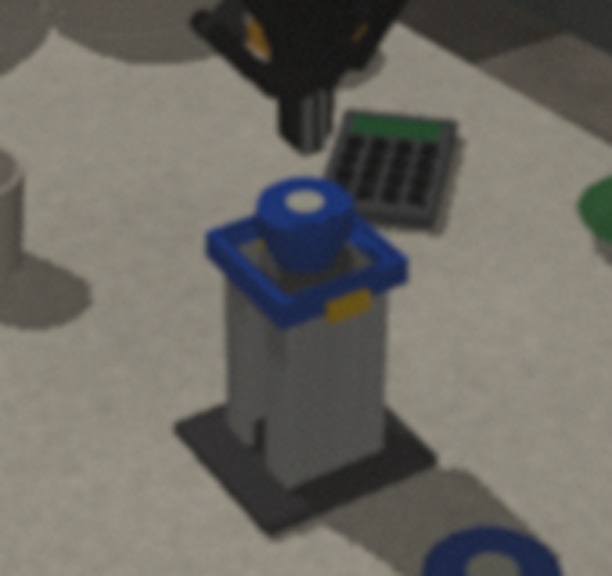

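Call:
{"name": "jog_arm", "arguments": {
  "targets": "0 0 0.001 0.1 -0.003 -0.004 -1;0 0 0.001 0.2 -0.003 -0.004 -1;0 0 0.001 0.27 -0.003 -0.004 -1;0 0 0.001 0.27 -0.003 -0.004 -1"
}}

```text
time_s: 15.28
tcp_pos: [0.5566, -0.0103, 0.1488]
orientation: [-0.47, 0.529, 0.47, 0.528]
force: [0.8, 0.3, 1.0]
grip_width: -0.0
```

Call:
{"name": "jog_arm", "arguments": {
  "targets": "0 0 0 0.025 0 0 -1;0 0 0 0.025 0 0 -1"
}}

```text
time_s: 15.52
tcp_pos: [0.557, -0.0104, 0.1466]
orientation: [-0.47, 0.528, 0.47, 0.528]
force: [-0.1, 0.4, 2.0]
grip_width: -0.0
```

Call:
{"name": "jog_arm", "arguments": {
  "targets": "0 0 0 0.025 0 0 -1;0 0 0 0.025 0 0 -1"
}}

```text
time_s: 15.78
tcp_pos: [0.5571, -0.0104, 0.1438]
orientation: [-0.47, 0.528, 0.47, 0.528]
force: [-0.0, 1.0, 3.1]
grip_width: 0.0001
```

Call:
{"name": "jog_arm", "arguments": {
  "targets": "0 0 0 0.025 0 0 -1;0 0 0 0.025 0 0 -1"
}}

```text
time_s: 16.02
tcp_pos: [0.5571, -0.0104, 0.1407]
orientation: [-0.47, 0.528, 0.47, 0.528]
force: [-1.4, 0.9, 3.3]
grip_width: 0.0001
```

```bash
python3 - <<'E'
from plant import arm
from h import *
s=arm.get_state();print(s["tcp_pos"],s["force"])
f=arm.grab_frame("side");cv2.imwrite("pics/s10.png",cv2.resize(f["color"][170:330,250:420],None,fx=3.6,fy=3.6,interpolation=cv2.INTER_CUBIC)[:,:,::-1])
E
```

```text
[ 0.55710161 -0.01040953  0.14068372] [-1.36955091  0.92864978  3.33070329]
```

View pics/s10.png

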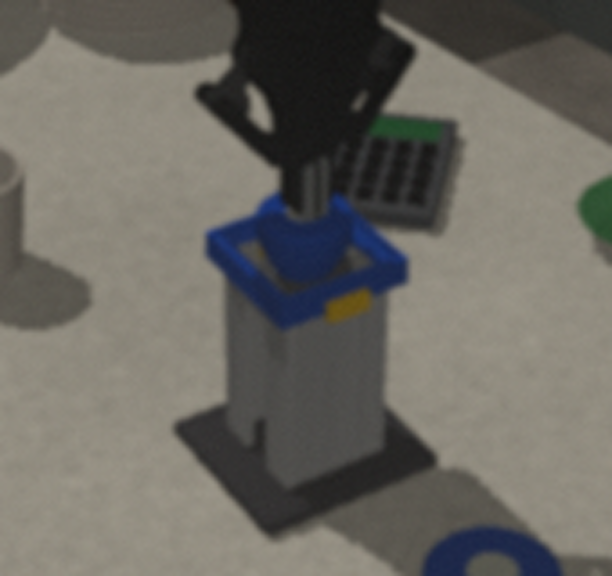

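Call:
{"name": "jog_arm", "arguments": {
  "targets": "0 0 0 0.04 0 0 -1;0 0 0 0.08 0 0 -1;0 0 0 0.12 0 0 -1;0 0 0 0.16 0 0 -1;0 0 0 0.2 0 0 -1;0 0 0 0.2 0 0 -1"
}}

```text
time_s: 16.82
tcp_pos: [0.5574, -0.0105, 0.1175]
orientation: [-0.471, 0.528, 0.469, 0.529]
force: [-1.5, 0.9, 7.6]
grip_width: 0.0
```

```bash
python3 - <<'E'
from plant import arm
from h import *
s=arm.get_state();print(s["tcp_pos"],s["force"])
plan(s,[.557,-.0102,.089],173.3)
f=arm.grab_frame("side");cv2.imwrite("pics/s11.png",cv2.resize(f["color"][170:330,250:420],None,fx=3.6,fy=3.6,interpolation=cv2.INTER_CUBIC)[:,:,::-1])
f=arm.grab_frame("wrist");cv2.imwrite("pics/w14.png",f["color"][:,:,::-1])
E
```

```text
[ 0.5574054  -0.01051987  0.11752118] [-1.50984807  0.86441942  7.57877193]
turn [ 0.0001 -0.0002  0.0007] deg 0.1 shift [0.238 0.004 0.002] q [ 3.420e-01 -6.900e-02 -1.740e-01  1.000e-03 -1.464e+00 -4.590e-01]
```

View pics/s11.png

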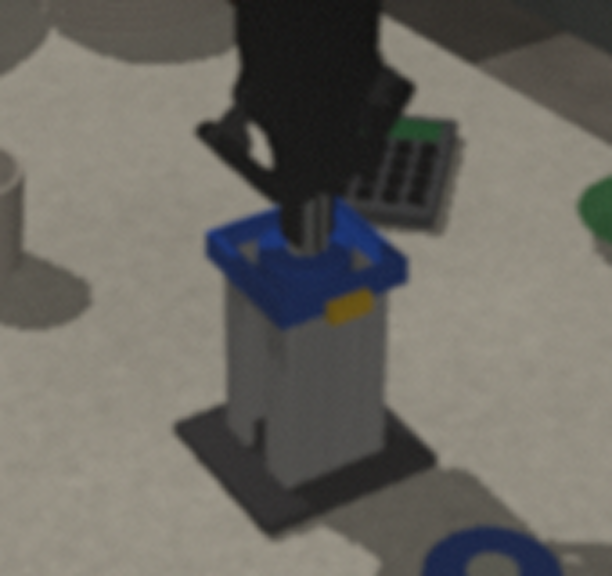

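View pics/w14.png

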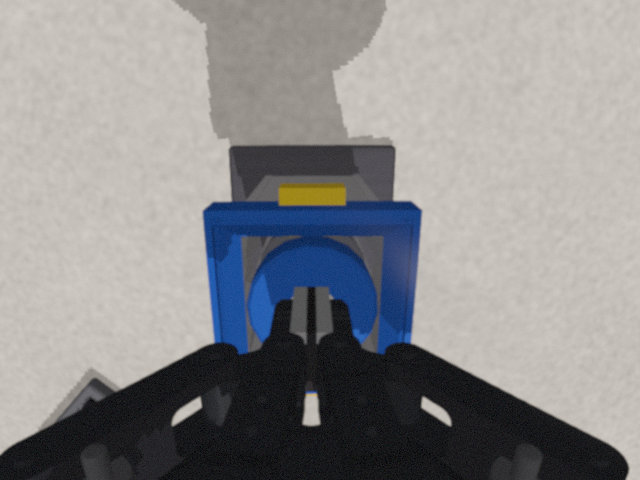

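Call:
{"name": "jog_arm", "arguments": {
  "targets": "0 0 0 0.04 0 0 -1;0 0 0 0.08 0 0 -1;0 0 0 0.12 0 0 -1;0 0 0 0.16 0 0 -1;0 0 0 0.16 0 0 -1"
}}

```text
time_s: 17.55
tcp_pos: [0.5579, -0.0105, 0.0988]
orientation: [-0.471, 0.527, 0.469, 0.529]
force: [-0.5, 0.6, 2.2]
grip_width: 0.0003
```

Call:
{"name": "jog_arm", "arguments": {
  "targets": "0 0 0 0.03 0 0 -1;0 0 0 0.06 0 0 -1;0 0 0 0.06 0 0 -1"
}}

```text
time_s: 17.92
tcp_pos: [0.5582, -0.0107, 0.0928]
orientation: [-0.472, 0.527, 0.469, 0.529]
force: [-3.6, 1.0, 11.0]
grip_width: 0.0002
```

```bash
python3 - <<'E'
from plant import arm
from h import *
s=arm.get_state();print(s["tcp_pos"],s["force"])
plan(s,[.557,-.0102,.089],173.3)
f=arm.grab_frame("side");cv2.imwrite("pics/s12.png",cv2.resize(f["color"][170:330,250:420],None,fx=3.6,fy=3.6,interpolation=cv2.INTER_CUBIC)[:,:,::-1])
f=arm.grab_frame("wrist");cv2.imwrite("pics/w15.png",f["color"][:,:,::-1])
E
```

```text
[ 0.55823907 -0.01071811  0.09283279] [-3.569023    1.03077436 11.0427256 ]
turn [ 0.0002 -0.0002  0.0015] deg 0.3 shift [0.032 0.011 0.003] q [ 0.342 -0.061 -0.212  0.003 -1.416 -0.459]
```

View pics/s12.png

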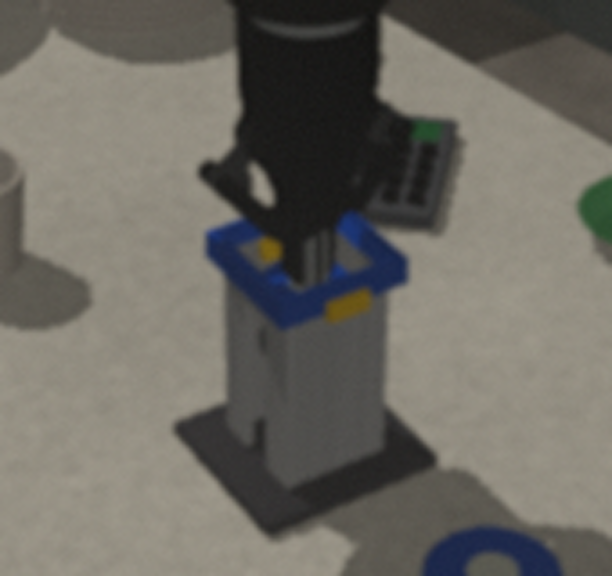

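View pics/w15.png

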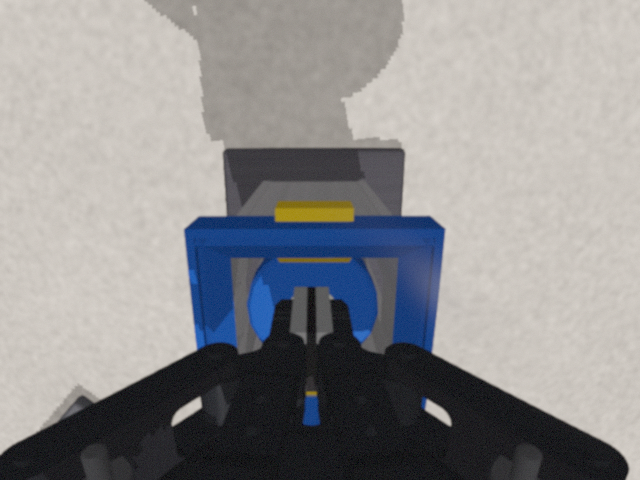

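Call:
{"name": "jog_arm", "arguments": {
  "targets": "0 0 0.001 0.02 0.01 0 -1;0 0 0.001 0.03 0.01 0 -1;0 0 0.001 0.03 0.01 0 -1"
}}

```text
time_s: 18.4
tcp_pos: [0.5581, -0.0107, 0.0913]
orientation: [-0.472, 0.527, 0.469, 0.529]
force: [-1.1, 1.0, 10.7]
grip_width: 0.0002
```

Call:
{"name": "jog_arm", "arguments": {
  "targets": "0 0 0 -0.05 0 0 -1;0 0 0 -0.15 0 0 -1;0 0 0 -0.4 0 0 -1;0 0 0 -0.8 0 0 -1;0 0 0 -1 0 0 -1;0 0 0 -1 0 0 -1"
}}

```text
time_s: 19.15
tcp_pos: [0.5583, -0.0104, 0.2131]
orientation: [-0.472, 0.526, 0.468, 0.53]
force: [0.1, 0.4, -1.0]
grip_width: -0.0003
```

```bash
python3 - <<'E'
from plant import arm
from h import *
s=arm.get_state();print(s["tcp_pos"],s["force"])
plan(s,[.565,.08,.22],173.3)
f=arm.grab_frame("side");cv2.imwrite("pics/s13.png",cv2.resize(f["color"][170:330,250:420],None,fx=3.6,fy=3.6,interpolation=cv2.INTER_CUBIC)[:,:,::-1])
f=arm.grab_frame("wrist");cv2.imwrite("pics/w16.png",f["color"][:,:,::-1])
E
```

```text
[ 0.55825095 -0.01041788  0.21307601] [ 0.11817297  0.37529541 -1.01406976]
turn [0.0003 0.0002 0.0025] deg 0.4 shift [-0.057  0.031  0.755] q [ 0.343 -0.076 -0.008  0.003 -1.632 -0.459]
```

View pics/s13.png

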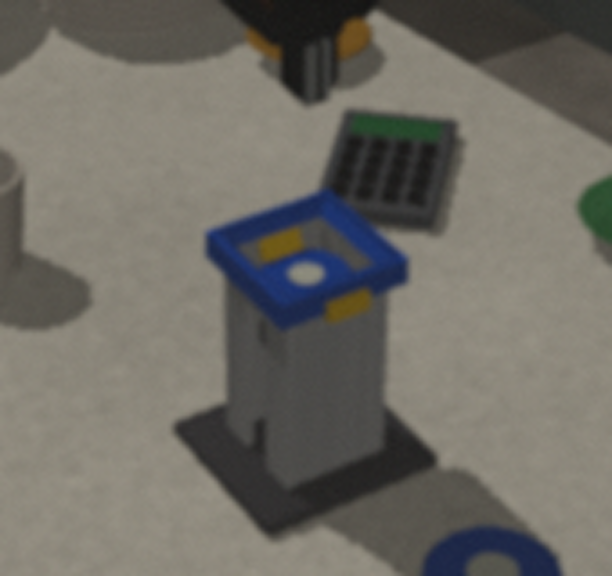

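View pics/w16.png

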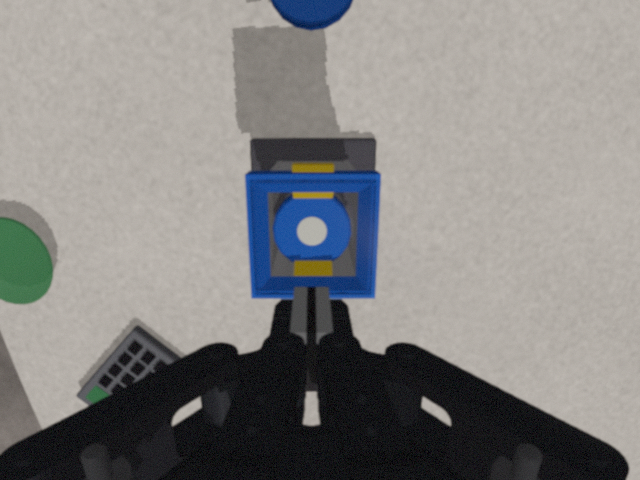

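```bash
python3 - <<'E'
from plant import arm
from h import *
s=arm.get_state();f=arm.grab_frame("wrist");T=tw(s)@f["tool_from_camera"]
o1,d1=ray(f,[[312,231]],T)
g=arm.grab_frame("side");o2,d2=ray(g,[[250+305/3.6,170+273/3.6]])
A=np.c_[d1[0],-d2[0]];t=np.linalg.lstsq(A,o2-o1,rcond=None)[0]
print("dot triangulated",o1+t[0]*d1[0],o2+t[1]*d2[0],s["force"])
t=arm.grab_frame("top")
for q in("orange_token_mid","cup_mid"):print(q,[(d["p"],d["position"]) for d in arm.search_frame(q,t)])
print(arm.close_job())
E
```

```text
dot triangulated [ 0.55672381 -0.01021335  0.12913118] [ 0.55749068 -0.01103885  0.12891696] [ 0.3707867  -0.54185878 -0.28523363]
orange_token_mid []
cup_mid []
the job is handed in; nothing more can be done
None
```

The blue token is down in the column, held under both yellow catches. I handed the job in at about 19.5 s on the robot's clock, with the arm well clear of the column.

- **Grasp:** The first grasp closed on nothing. The side and wrist pictures showed the fingertips about 42 mm farther back than the tool description says. I corrected for that and gripped the middle-sized blue token. The finger opening then read 52 mm.
- **Placing:** I set the token flat on the spring plate, and the wrist felt about 4 N. Its white dot then measured within 1 mm of the mouth centre, at (0.557, −0.010).
- **Pressing:** With closed fingers I pressed it to about 25 mm below the mouth. The force dropped when the catches snapped over, then rose to about 11 N. I then raised the arm.
- **Last checks:**
  - The dot triangulates at (0.557, −0.010, 0.129), so the token's top is 21 mm below the mouth and its centre is about 39 mm below. It is within 1 mm of the axis.
  - In the last pictures the token lies flat, with both catches over it and the gripper touching nothing.
- **Check that failed:** The network's final look for the orange token and the cup in the top picture returned nothing. I didn't follow this up, so I have no end measurement of either. I never moved the arm close to them, and the pictures taken on the way showed the orange token where it had been at the start.

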